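# Find the jar whose weight has come loose

## Robot

A 7-joint arm with a two-finger parallel gripper is mounted at the origin on the work surface. World frame = base frame: x ahead of the robot, y to its left, z up, the work surface at z = 0. Lengths are in m, angles in rad, forces in N, time in s.
With the tool pointing down it reaches from about 0.425 to 0.925 m from the base axis. Payload 6.8 kg.
Tool frame: the origin (TCP) lies on the centre line of the jaws, within the pads' length; the fingertips stand bot.tip_reach ahead of it and the grasp point (between the pads) lies 3 mm ahead of it (bot.tip_reach is the distance from the TCP to the fingertips, in m); z points along the fingers, y is the line along which they close (so a half turn about z gives the same grasp; the last joint's range is limited). The gripper opens to 85 mm and grips with 20 to 120 N. Pads are 22 mm wide; open, the fingers measure 114 mm over their backs; the gripper's body (76 mm by 85 mm) begins 54 mm behind the grasp point. The pads swing forward as they close: fully open they stand 13 mm farther back than shut.
Start: joints at [1.026, 0.477, 0.022, 1.555, -0.011, 1.109, -0.083], TCP at [0.286, -0.612, 0.253] pointing down, gripper open.
Joint ranges: [-2.96, 2.96], [-0.34, 2.1], [-1.41, 1.46], [0.24, 2.44], [-1.37, 4.51], [0.17, 1.92], [-2.96, 2.96]. Speed limits (rad/s): [2.39, 2.39, 3.14, 3.14, 3.14, 3.14, 3.14].

## Interface

Orientations are given as a unit quaternion [w, x, y, z].
In Python, from station import bot gives the robot as it stands.
- The arm moves only by the tool jog_arm, never from a script. Its argument "deltas" is a list of rows, each a list of 7 numbers: the shift along the world's x, y, z in m, then the turn, a rotation vector about the world's x, y, z in rad, then the opening, from 0 (shut) to 1 (fully open). In form: [[x, y, z, rx, ry, rz, grip], ...]. A call has 1 to 10 rows; each row shifts and turns the commanded pose from where the row before left it; what a row does not reach is not made up. A row lasts 1/10 s, in which the tool goes at most 50 mm and 8.59 degrees, less where a joint would pass 70% of its speed; a pose out of reach is approached as far as the arm can. A call with a gripper value outside its range is refused whole. The fingers move at their own pace and stop on an object; "newtons" is the grip in N (left out, the last holds). Time passes only in rows, so rows that do not move let the fingers close. It gives the time, the measured TCP pose, the force, the opening and the grip force at its end, in the units of the state.
- bot.get_obs(): the state, without advancing time (a new reading comes with each control period).
- bot.read_camera(name): name is "side" or "top"; returns a dict with "img" (480x640x3 uint8, red, green, blue), "K" (3x3 intrinsics, pixels), "eye" and "attitude" of the camera in the world. Camera axes: x right, y down, z forward; pixel columns grow to the right and rows downward; lengths in m; the calibration is good to about 2 mm. A picture is of the moment at which its call begins. There is no depth.
- bot.hand_in(): hands the job in; it is judged then, once.
The state is a dict: "t": time; "q": joint angles; "joint_vel": joint speeds; "joint_torque": joint torques, N m; "eef_pos": TCP position; "tool_rot": TCP orientation; "contact_force": force on the tool from outside, world axes, zero at the start; "torque": the same for the moment, N m; "gripper_width": opening from 0.0 (shut) to 1.0 (fully open); "grasp_force": force on a finger pad.
Only numpy, scipy, OpenCV 4.12 (cv2) and the standard library are available. Lean on these libraries where they do the work, as an engineer would, in place of code of your own. Each camera call takes 0.05 s, during which the arm holds its last target. There are 200 camera calls.

## Task

Three identical sealed square white jars with black caps stand in the sheet tray, each holding a calibration weight packed in foam; in one of them the weight has come loose. Lift and shake the jars one at a time to find the one that rattles, setting each quiet one gently back upright in the tray and leaving the other things in the tray undisturbed. Finish holding the rattling jar out for the technician across the bench: upright and still in the gripper over the middle of the tray's far edge, about 15 cm above the bench, and do not let go.

Things in the scene. Friction and masses are not known exactly. Their poses are not given: they have to be found in the camera images.
- jar_1: One of three identical sealed jars: opaque white plastic, square, 62 x 62 mm with rounded corners and blank paper band, 72 mm tall, then a round black ribbed screw cap, 54 mm across; 92 mm tall in all; about 260 to 330 g. Loose, upright in the tray, turned any way. Origin: centre of the underside; x and y square to its flat sides, z up through the cap.
- jar_2: As jar_1. In all three is a 200 g steel calibration weight. In two jars it sits fast in a foam nest that fills the jar; in one, any of the three, it has come out and slides freely in a bare cavity 54 x 54 mm and 62 mm tall, with 25 mm of play sideways and 17 mm up and down. Weighing does not tell them apart.
- jar_3: As jar_1. In whichever jar it is, a quick stroke (5 cm or more in 0.3 s) and stop throws the loose weight against the leading wall with a knock, and there it stays: between rests after a stroke one way and one the other way, the moment about the level line square to the stroke changes by about 0.05 N m (wait 0.15 s, average). A quiet jar shows neither.
- tray: Shallow aluminium sheet tray lying on the blue cabinet top, fixed: 360 mm (its x, away from the robot) x 530 mm (its y), walls 4 mm thick and 25 mm high, floor 4 mm thick, so things in it stand 4 mm above the work surface. Origin: centre of its underside. Its +x edge is the far one.
- tray_far_edge (a point): Middle of the tray's far rim, on top of it, 25 mm above the work surface; x axis as the tray's. The loose jar is to be held out over this point.
- amber_1: Small brown glass bottle with black cap, loose in the tray's far part between jars: 36 mm across, 76 mm tall. Origin: centre of its underside. Leave alone.
- amber_2: As amber_1, in the tray's near part.
- bottle_1: Small white plastic bottle with black cap and neck, loose in the tray's near part: 40 mm across, 90 mm tall, round and narrower than the jars. Origin: centre of its underside. Leave alone.
- bottle_2: As bottle_1 but clear, in the tray's far part.
- forceps: Steel weight forceps with black tips lying flat along y in a far corner of the tray: 125 mm long, 16 mm wide, 6 mm thick. Origin: middle, underside. Leave alone.
- weigh_pan: Empty round aluminium weighing pan in the other far corner of the tray: 64 mm across, 16 mm tall. Origin: centre of its underside. Leave alone.
There are look-alikes about, which are no part of the job. Leave any blue or red look-alike of the jar_2 alone.

How it is judged:
By the outcome, as a careful person would: the job done as asked, in the order asked, and still so for the second after the job is handed in, while the arm keeps its last pose, push and grip.
It also fails if it takes over 72 s, if anything falls off the work surface, if the arm or the gripper's body presses on something with over 40 N, if the wrist force passes 120 N, or if a joint passes its speed limit or range.

## Working session

There is one attempt and no reset: what is moved stays moved. The work goes in short steps, Python scripts to look and compute and a tool call to move; the robot and the scene stay as the last step left them, time stands still between calls to the robot, and variables do not carry over. Pictures are saved under pics/ and viewed, at most 10 in all, crops included, and the job is handed in when it is done.

Besides the shell and the picture viewer there is one more tool, called after "Call:" as name([rows], argument=value, ...), one row to a line, values as JSON. jog_arm: Moves the arm, as the interface text tells. Its arguments: {"type":"object","properties":{"deltas":{"type":"array"},"newtons":{"type":"number"}},"required":["deltas"]}

```bash
ls; mkdir -p pics; python3 - <<'E'
from station import bot
import cv2,numpy as np
o=bot.get_obs()
for k,v in o.items(): print(k,np.round(v,3))
print(bot.tip_reach)
for n in("top","side"):
    c=bot.read_camera(n); cv2.imwrite(f"pics/{n}0.png",c["img"][:,:,::-1]); print(n,c["K"],c["eye"],c["attitude"])
E
```

```text
pics
t 0.0
q [ 1.026  0.478  0.022  1.556 -0.012  1.109 -0.083]
joint_vel [ 0.001  0.    -0.001  0.001 -0.001  0.001 -0.001]
joint_torque [-1.0000e-03 -5.9646e+01  1.6080e+00 -2.8120e+01  1.2000e-02  9.0000e-03
 -0.0000e+00]
eef_pos [ 0.285 -0.611  0.252]
tool_rot [-0.001  0.976  0.217 -0.   ]
contact_force [1.286 0.429 0.255]
torque [-0.001 -0.009  0.015]
grasp_force 0.0
gripper_width 0.997
0.022
top [[565.02685066   0.         314.32452964]
 [  0.         565.02685066 236.28490878]
 [  0.           0.           1.        ]] [0.1728688  0.15333807 1.45447166] [-0.07314646  0.73228374 -0.67340403  0.07026477]
side [[474.6991872    0.         319.64984624]
 [  0.         474.6991872  239.22191272]
 [  0.           0.           1.        ]] [ 0.31904702 -0.52842036  0.89127509] [-0.33181908  0.93612526 -0.11121164  0.03460584]
```

View pics/top0.png

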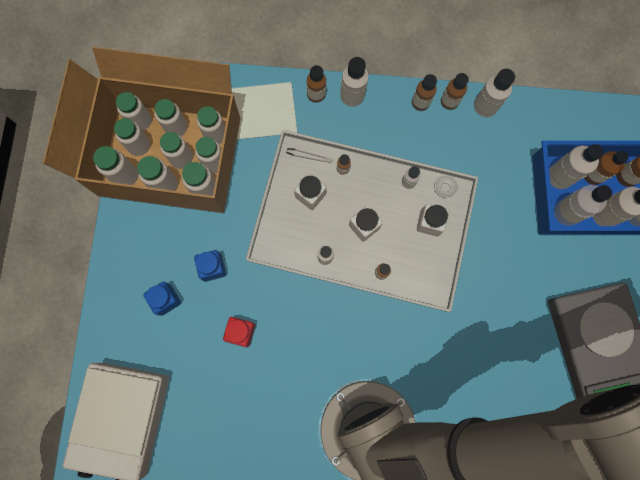

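View pics/side0.png

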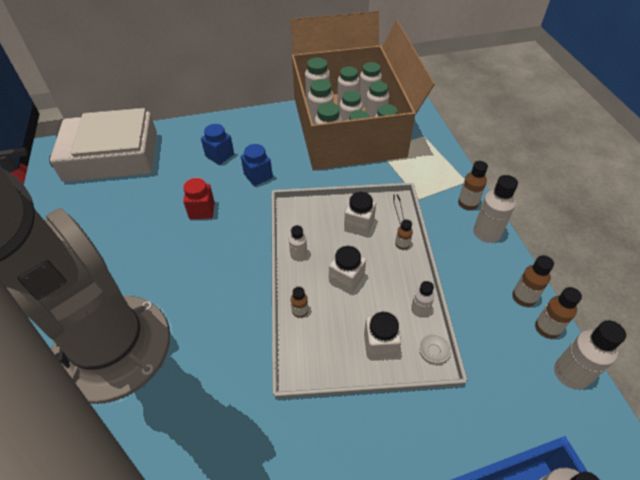

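Top view: three jars with black caps in the tray at (311,187), (367,221) and (435,217). They are the only square white ones. The blue (209,265), (161,298) and red (239,331) look-alikes stand outside the tray, and the small round bottles are at (344,161), (412,174), (326,253) and (383,270). The side view agrees: caps at (361,205), (348,259) and (384,325).

```bash
cat > h.py <<'E'
import cv2,numpy as np
from scipy.spatial.transform import Rotation as R
from station import bot
def ray(c,px,z):
    q=np.array(c["attitude"]); M=R.from_quat(q[[1,2,3,0]]).as_matrix()
    px=np.atleast_2d(px).astype(float)
    d=np.c_[px,np.ones(len(px))]@np.linalg.inv(c["K"]).T@M.T
    e=np.array(c["eye"]); return (e+d*((z-e[2])/d[:,2])[:,None])[:,:2]
def proj(c,P):
    q=np.array(c["attitude"]); M=R.from_quat(q[[1,2,3,0]]).as_matrix()
    p=(np.atleast_2d(P)-c["eye"])@M@np.array(c["K"]).T; return p[:,:2]/p[:,2:]
def caps(c,roi,amin=20):
    x0,x1,y0,y1=roi; m=(c["img"].max(2)<55).astype(np.uint8); k=np.zeros_like(m);k[y0:y1,x0:x1]=m[y0:y1,x0:x1]
    n,l,s,ce=cv2.connectedComponentsWithStats(k); return [(s[i,4],ce[i]) for i in range(1,n) if s[i,4]>amin]
E
python3 - <<'E'
from h import *
t=bot.read_camera("top"); s=bot.read_camera("side")
for nm,c,roi in(("top",t,(255,475,130,300)),("side",s,(275,450,185,385))):
    for a,p in caps(c,roi): print(nm,a,p.round(1),ray(c,p,.094 if a>150 else .085).round(4))
tc=ray(t,[[286,132],[477,178],[450,308],[248,259]],.025); print("tray",tc.round(3),tc.mean(0), (tc[0]+tc[1])/2)
sc=ray(s,[[273,189],[415,186],[464,381],[275,393]],.025); print("trayside",sc.round(3),sc.mean(0))
# white bodies in top
hsv=cv2.cvtColor(t["img"],cv2.COLOR_RGB2HSV)
for p in([311,187],[367,221],[435,217]): print(t["img"][p[1]+14,p[0]-4:p[0]+8:4].tolist(), t["img"][p[1]+40,p[0]].tolist())
a=cv2.resize(t["img"][150:290,280:460],None,fx=4,fy=4,interpolation=cv2.INTER_CUBIC)
cv2.imwrite("pics/crop.png",a[:,:,::-1])
b=cv2.resize(s["img"][185:365,300:450],None,fx=3.3,fy=3.3,interpolation=cv2.INTER_CUBIC)
cv2.imwrite("pics/crops.png",b[:,:,::-1])
E
```

```text
top 61 [343.7 159.2] [[0.6605 0.113 ]]
top 78 [413.4 171.7] [[ 0.6424 -0.0657]]
top 39 [428.8 218.8] [[ 0.5228 -0.11  ]]
top 42 [440.4 209.4] [[ 0.5494 -0.1377]]
side 384 [360.6 202.1] [[0.5783 0.1854]]
side 89 [405.7 225.1] [[0.6589 0.1015]]
side 114 [296.8 232. ] [[0.4183 0.14  ]]
side 468 [347.6 258. ] [[0.5064 0.0378]]
side 143 [426.1 288.4] [[ 0.6413 -0.0668]]
side 115 [298.2 293.5] [[ 0.3888 -0.0177]]
side 618 [383.9 325.9] [[ 0.5299 -0.1319]]
tray [[ 0.745  0.271]
 [ 0.66  -0.244]
 [ 0.312 -0.184]
 [ 0.393  0.336]] [0.52752701 0.04470176] [0.7024998  0.01370059]
trayside [[ 0.395  0.345]
 [ 0.753  0.268]
 [ 0.658 -0.244]
 [ 0.308 -0.183]] [0.52851802 0.04661022]
[[124, 117, 107], [186, 188, 180], [117, 111, 101]] [173, 170, 158]
[[148, 139, 129], [164, 154, 142], [125, 120, 110]] [179, 175, 164]
[[112, 106, 96], [112, 106, 97], [115, 109, 101]] [173, 169, 158]
```

View pics/crop.png

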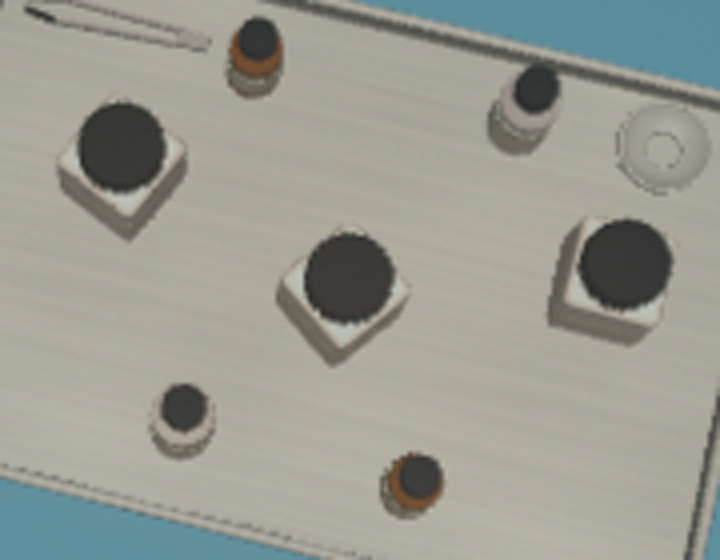

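View pics/crops.png

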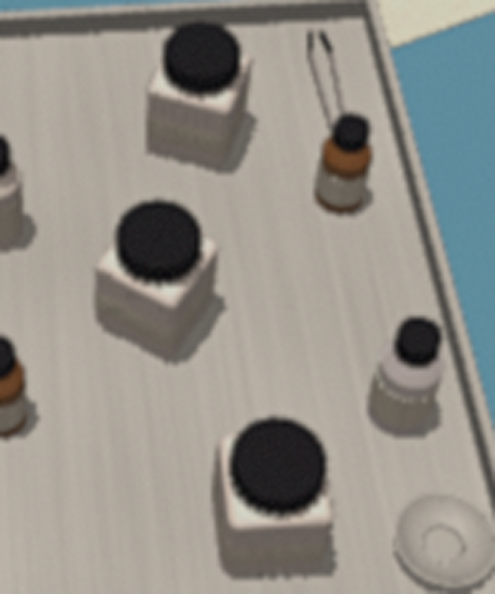

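The enlarged crops confirm three square white jars with black caps. Cap centres are A (310,187), B (367,220) and C (436,216), and shoulder corners can be read off all three. I'll compute poses from these points.

```bash
python3 - <<'E'
from h import *
t=bot.read_camera("top"); s=bot.read_camera("side")
o=bot.get_obs(); q=o["tool_rot"]; X=R.from_quat(np.array(q)[[1,2,3,0]]).as_matrix()[:,0]; y0=np.degrees(np.arctan2(X[1],X[0])); print("tool yaw",y0,o["eef_pos"])
J={"A":[(121,147),(60,160),(127,215),(186,152),(122,96)],"B":[(349,278),(280,285),(342,348),(409,290),(350,227)],"C":[(625,264),(567,305),(657,325),(672,235),(585,218)]}
S={"A":[(201,57)],"B":[(158,241)],"C":[(277,465)]}
for k,v in J.items():
    v=np.array(v)/4+[280-.375,150-.375]
    c=ray(t,v[:1],.096)[0]; P=ray(t,v[1:],.076)
    d=[P[2]-P[0],P[3]-P[1]]
    dg=[np.degrees(np.arctan2(e[1],e[0])) for e in d]
    yaw=[(a-45)%90 for a in dg]
    e=[np.degrees(np.arctan2(*(P[(i+1)%4]-P[i])[::-1]))%90 for i in range(4)]
    sc=ray(s,np.array(S[k])/3.3+[300-.35,185-.35],.094)[0]
    print(k,"cap",c.round(4),"corners",P.mean(0).round(4),"side",sc.round(4),"yaws",np.round(yaw,1),np.round(e,1),"lens",[np.linalg.norm(x).round(4) for x in d])
m=(t["img"].max(2)<70).astype(np.uint8);m[:130]=0;m[300:]=0;m[:,:255]=0;m[:,475:]=0
n,l,st,ce=cv2.connectedComponentsWithStats(m)
for i in range(1,n):
    if st[i,4]>40: print(st[i,4],ce[i].round(1),ray(t,ce[i],.092).round(4))
E
```

```text
tool yaw 25.02742235600688 [ 0.28550164 -0.61147258  0.25296562]
A cap [0.5783 0.1924] corners [0.5787 0.1907] side [0.5783 0.1859] yaws [53.6 52.2] [54.5 52.7 52.4 52. ] lens [np.float64(0.08), np.float64(0.0784)]
B cap [0.5063 0.0449] corners [0.505  0.0452] side [0.5064 0.0386] yaws [47.6 45. ] [48.2 45.8 46.4 44.9] lens [np.float64(0.0808), np.float64(0.0781)]
C cap [ 0.5296 -0.1249] corners [ 0.5304 -0.1262] side [ 0.5297 -0.131 ] yaws [83.4 81.3] [81.9 82.9 83.3 81.3] lens [np.float64(0.0816), np.float64(0.0809)]
77 [344.  159.4] [[0.6575 0.1124]]
95 [413.6 171.6] [[ 0.6401 -0.065 ]]
357 [309.8 186.4] [[0.5793 0.1926]]
370 [435.7 215.6] [[ 0.5306 -0.1253]]
356 [366.5 219.1] [[0.5072 0.0455]]
86 [325.4 251.3] [[0.4178 0.1406]]
77 [384.2 268.6] [[ 0.3872 -0.0055]]
```

Call:
jog_arm([
  [0,0.04,0,0,0,0,1],
  [0,0.04,0,0,0,0,1],
], newtons=50)

```text
t: 0.5
eef_pos: [0.2852, -0.5312, 0.2527]
tool_rot: [-0.0, 0.976, 0.216, -0.0]
contact_force: [1.6, 1.0, 0.7]
gripper_width: 0.999
grasp_force: 0.0
```

Call:
jog_arm([
  [0.02,0.03,0,0,0,0.08,1],
  [0.02,0.03,0,0,0,0.08,1],
  [0.02,0.03,0,0,0,0.08,1],
  [0.02,0.03,0,0,0,0.08,1],
  [0.02,0.03,0,0,0,0.08,1],
  [0.02,0.03,0,0,0,0.08,1],
  [0.02,0.03,0,0,0,0.08,1],
  [0.02,0.03,0,0,0,0.08,1],
  [0.02,0.03,0,0,0,0.08,1],
  [0.02,0.03,0,0,0,0.08,1],
])

```text
t: 1.5
eef_pos: [0.4862, -0.2304, 0.2535]
tool_rot: [0.0, 0.814, 0.581, 0.0]
contact_force: [0.4, -0.9, -0.3]
gripper_width: 1.003
grasp_force: 0.0
```

Call:
jog_arm([
  [0.02,0.03,0,0,0,0.08,1],
  [0.02,0.03,0,0,0,0.08,1],
  [0.005,0.03,0,0,0,0.04,1],
  [0,0.014,0,0,0,0,1],
  [0,0,0,0,0,0,1],
])

```text
t: 2.0
eef_pos: [0.5304, -0.1258, 0.2533]
tool_rot: [-0.0, 0.752, 0.659, 0.0]
contact_force: [0.2, -0.1, -0.0]
gripper_width: 0.995
grasp_force: 0.0
```

```bash
cat >> h.py <<'E'
def need(x,y,yaw,z):
    o=bot.get_obs(); X=R.from_quat(np.array(o["tool_rot"])[[1,2,3,0]]).as_matrix()
    c=np.degrees(np.arctan2(X[1,0],X[0,0]))
    print("t",o["t"],"pos",np.round(o["eef_pos"],4),"yaw",c.round(1),"tilt z",X[:,2].round(3),"q",np.round(o["q"],2))
    print("need",(np.array([x,y,z])-o["eef_pos"]).round(4),"rz",np.radians((yaw-c+180)%360-180).round(3))
E
python3 -c "
from h import *
need(.530,-.127,82.3,.056)"
```

```text
t 2.0 pos [ 0.5304 -0.1258  0.2533] yaw 82.5 tilt z [-0.  0. -1.] q [ 0.45  0.29 -0.4   1.85  0.13  1.03 -0.13]
need [-0.0004 -0.0012 -0.1973] rz -0.003
```

Call:
jog_arm([
  [0,-0.001,-0.03,0,0,0,1],
  [0,0,-0.04,0,0,0,1],
  [0,0,-0.04,0,0,0,1],
  [0,0,-0.03,0,0,0,1],
  [0,0,-0.025,0,0,0,1],
  [0,0,-0.02,0,0,0,1],
  [0,0,-0.012,0,0,0,1],
  [0,0,0,0,0,0,1],
])

```text
t: 2.8
eef_pos: [0.5291, -0.1302, 0.055]
tool_rot: [-0.001, 0.754, 0.657, -0.001]
contact_force: [-0.5, -0.5, -0.0]
gripper_width: 1.0
grasp_force: 0.0
```

Call:
jog_arm([
  [0,0,0,0,0,0,0.7],
  [0,0,0,0,0,0,0.6],
  [0,0,0,0,0,0,0],
  [0,0,0,0,0,0,0],
  [0,0,0,0,0,0,0],
  [0,0,0,0,0,0,0],
], newtons=50)

```text
t: 3.4
eef_pos: [0.5318, -0.1293, 0.0579]
tool_rot: [0.001, 0.753, 0.658, 0.001]
contact_force: [0.1, -1.6, 6.3]
gripper_width: 0.723
grasp_force: 55.1
```

```bash
python3 -c "
from h import *
need(.530,-.127,82.3,.206)
s=bot.read_camera('side')
cv2.imwrite('pics/g1.png',cv2.resize(s['img'][150:400,250:550],None,fx=2,fy=2)[:,:,::-1])"
```

```text
t 3.4 pos [ 0.5318 -0.1293  0.0579] yaw 82.3 tilt z [ 0.003 -0.001 -1.   ] q [ 0.38  0.56 -0.32  1.99  0.28  0.64 -0.26]
need [-0.0018  0.0023  0.1481] rz 0.0
```

View pics/g1.png

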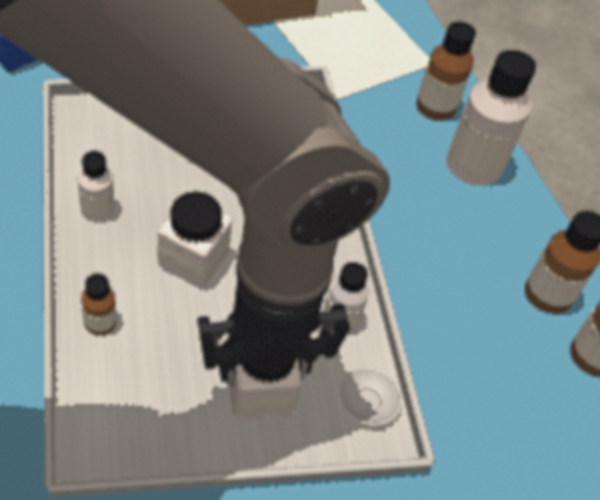

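The grip is good (61.5 mm opening at 55 N, jar upright between the pads, neighbours clear). Next I lift it and shake it.

Call:
jog_arm([
  [0,0,0.01,0,0,0,0],
  [0,0,0.02,0,0,0,0],
  [0,0,0.035,0,0,0,0],
  [0,0,0.035,0,0,0,0],
  [0,0,0.03,0,0,0,0],
  [0,0,0.02,0,0,0,0],
  [-0.02,0,0,0,0,0,0],
  [-0.02,0,0,0,0,0,0],
])

```text
t: 4.25
eef_pos: [0.4901, -0.1283, 0.2074]
tool_rot: [0.001, 0.753, 0.658, 0.0]
contact_force: [0.1, -0.1, -4.0]
gripper_width: 0.726
grasp_force: 55.3
```

Call:
jog_arm([
  [0.045,0,0,0,0,0,0],
  [0.045,0,0,0,0,0,0],
  [0,0,0,0,0,0,0],
  [0,0,0,0,0,0,0],
  [0,0,0,0,0,0,0],
])

```text
t: 4.75
eef_pos: [0.5793, -0.1286, 0.2061]
tool_rot: [-0.001, 0.753, 0.658, -0.001]
contact_force: [-0.5, -0.5, -4.4]
gripper_width: 0.723
grasp_force: 57.9
```

```bash
cat >> h.py <<'E'
def meas(n=6):
    L=[]
    for i in range(n):
        o=bot.get_obs(); L.append(np.r_[o["torque"],o["contact_force"]]); bot.read_camera("top")
    L=np.array(L); print("M",L.mean(0).round(4),"sd",L.std(0).round(4)); print("pos",np.round(o["eef_pos"],4),"w",round(o["gripper_width"],3),"t",o["t"])
E
python3 -c "
from h import *
meas()"
```

```text
M [-3.0000e-04  6.7000e-03 -8.3000e-03  1.1580e-01  1.7520e-01 -3.0109e+00] sd [0.0381 0.0234 0.0384 0.4557 0.3404 0.8738]
pos [ 0.58   -0.1288  0.2065] w 0.723 t 5.0
```

Call:
jog_arm([
  [-0.045,0,0,0,0,0,0],
  [-0.045,0,0,0,0,0,0],
  [0,0,0,0,0,0,0],
  [0,0,0,0,0,0,0],
  [0,0,0,0,0,0,0],
])

```text
t: 5.55
eef_pos: [0.4917, -0.1287, 0.207]
tool_rot: [0.001, 0.753, 0.658, 0.001]
contact_force: [0.6, 0.2, -2.2]
gripper_width: 0.723
grasp_force: 58.6
```

```bash
python3 -c "
from h import *
meas()"
```

```text
M [-2.4000e-03 -1.8100e-02 -9.2000e-03  2.1270e-01  1.1190e-01 -2.7598e+00] sd [0.037  0.0323 0.031  0.6102 0.5143 0.2676]
pos [ 0.4913 -0.1284  0.2063] w 0.722 t 5.8
```

Call:
jog_arm([
  [0.045,0,0,0,0,0,0],
  [0.045,0,0,0,0,0,0],
  [0,0,0,0,0,0,0],
  [0,0,0,0,0,0,0],
  [0,0,0,0,0,0,0],
])

```text
t: 6.35
eef_pos: [0.5797, -0.1286, 0.2058]
tool_rot: [-0.001, 0.753, 0.658, -0.001]
contact_force: [-0.1, 0.5, -2.9]
gripper_width: 0.726
grasp_force: 59.8
```

```bash
python3 -c "
from h import *
meas()
need(.530,-.129,82.3,.206)"
```

```text
M [-2.5900e-02 -1.4000e-03  2.9000e-03 -3.6550e-01  6.5000e-02 -2.8799e+00] sd [0.0244 0.0406 0.0411 0.4259 0.3951 0.2964]
pos [ 0.58   -0.1289  0.2066] w 0.723 t 6.6
t 6.65 pos [ 0.5802 -0.1289  0.2066] yaw 82.3 tilt z [ 0. -0. -1.] q [ 0.41  0.42 -0.39  1.78  0.19  0.98 -0.18]
need [-0.0502 -0.0001 -0.0006] rz -0.0
```

```bash
python3 -c "
from h import *
meas(16)"
```

```text
M [-0.018  -0.0066 -0.0058 -0.1911 -0.0756 -2.9444] sd [0.0309 0.0337 0.0343 0.5165 0.4354 0.3482]
pos [ 0.5806 -0.1287  0.2063] w 0.722 t 7.4
```

Call:
jog_arm([
  [-0.045,0,0,0,0,0,0],
  [-0.045,0,0,0,0,0,0],
  [0,0,0,0,0,0,0],
  [0,0,0,0,0,0,0],
  [0,0,0,0,0,0,0],
])

```text
t: 7.95
eef_pos: [0.4919, -0.1286, 0.207]
tool_rot: [0.001, 0.753, 0.658, 0.001]
contact_force: [-0.3, -0.2, -2.3]
gripper_width: 0.719
grasp_force: 60.4
```

```bash
python3 -c "
from h import *
meas(16)
need(.530,-.129,82.3,.206)"
```

```text
M [-0.0178 -0.0114 -0.0049 -0.1974 -0.0494 -2.9451] sd [0.0211 0.0237 0.0259 0.364  0.4145 0.5541]
pos [ 0.4906 -0.1286  0.2063] w 0.722 t 8.7
t 8.75 pos [ 0.4906 -0.1286  0.2063] yaw 82.3 tilt z [ 0. -0. -1.] q [ 0.48  0.29 -0.41  1.98  0.14  0.91 -0.14]
need [ 0.0394 -0.0004 -0.0003] rz -0.0
```

My difference is 0.011 ± 0.009 N m, against about 0.05 expected, so C is quiet. Now to set it back gently.

Call:
jog_arm([
  [0.02,0,0,0,0,0,0],
  [0.021,0,-0.03,0,0,0,0],
  [0,0,-0.035,0,0,0,0],
  [0,0,-0.035,0,0,0,0],
  [0,0,-0.02,0,0,0,0],
  [0,0,-0.012,0,0,0,0],
  [0,0,-0.008,0,0,0,0],
  [0,0,-0.004,0,0,0,0],
  [0,0,0,0,0,0,0],
])

```text
t: 9.65
eef_pos: [0.532, -0.1287, 0.0627]
tool_rot: [0.0, 0.753, 0.658, 0.0]
contact_force: [-0.7, 0.3, -2.6]
gripper_width: 0.725
grasp_force: 60.5
```

Call:
jog_arm([
  [0,0,-0.001,0,0,0,0],
  [0,0,-0.001,0,0,0,0],
  [0,0,-0.001,0,0,0,0],
  [0,0,0,0,0,0,0],
])

```text
t: 10.05
eef_pos: [0.5316, -0.1287, 0.0595]
tool_rot: [0.0, 0.753, 0.658, 0.0]
contact_force: [-0.2, 0.2, -2.4]
gripper_width: 0.726
grasp_force: 60.5
```

Call:
jog_arm([
  [0,0,-0.0008,0,0,0,0],
  [0,0,-0.0008,0,0,0,0],
  [0,0,0,0,0,0,0],
])

```text
t: 10.35
eef_pos: [0.5317, -0.1286, 0.058]
tool_rot: [0.0, 0.753, 0.658, 0.0]
contact_force: [-1.8, 0.2, 2.0]
gripper_width: 0.723
grasp_force: 60.8
```

```bash
python3 -c "
from h import *
meas(4)"
```

```text
M [ 0.0388  0.3068  0.0233 -1.8209  0.139   2.7938] sd [0.0139 0.0229 0.0218 0.1661 0.3338 0.726 ]
pos [ 0.5316 -0.1286  0.058 ] w 0.724 t 10.5
```

Call:
jog_arm([
  [0,0,0,0,0,0,0.8],
  [0,0,0,0,0,0,1],
  [0,0,0,0,0,0,1],
  [0,0,0,0,0,0,1],
  [0,0,0.015,0,0,0,1],
  [0,0,0.03,0,0,0,1],
  [0,0,0.03,0,0,0,1],
  [0,0,0.025,0,0,0,1],
])

```text
t: 11.35
eef_pos: [0.532, -0.1286, 0.1603]
tool_rot: [0.001, 0.753, 0.658, 0.001]
contact_force: [-0.5, -0.2, -1.1]
gripper_width: 1.0
grasp_force: 0.0
```

Call:
jog_arm([
  [-0.003,0.02,0,0,0,-0.08,1],
  [-0.003,0.022,0,0,0,-0.08,1],
  [-0.003,0.022,0,0,0,-0.08,1],
  [-0.003,0.022,0,0,0,-0.08,1],
  [-0.003,0.022,0,0,0,-0.08,1],
  [-0.003,0.022,0,0,0,-0.08,1],
  [-0.003,0.022,0,0,0,-0.08,1],
  [-0.004,0.02,0,0,0,-0.065,1],
  [0,0,0,0,0,0,1],
])

```text
t: 12.25
eef_pos: [0.5063, 0.0468, 0.1589]
tool_rot: [-0.0, 0.918, 0.397, 0.001]
contact_force: [0.5, -0.2, -0.0]
gripper_width: 0.997
grasp_force: 0.0
```

```bash
python3 -c "
from h import *
need(.506,.0435,46.5,.056)
s=bot.read_camera('side')
for a,p in caps(s,(275,450,185,385)): print(a,p.round(1))
cv2.imwrite('pics/p1.png',cv2.resize(s['img'][150:400,230:530],None,fx=2,fy=2)[:,:,::-1])"
```

```text
t 12.25 pos [0.5063 0.0468 0.1589] yaw 46.8 tilt z [ 0.001  0.002 -1.   ] q [ 0.06  0.34 -0.33  2.02  0.15  0.8  -1.11]
need [-0.0003 -0.0033 -0.1029] rz -0.004
2188 [351.7 209.6]
88 [405.8 225.2]
110 [296.7 231.9]
467 [347.7 257.9]
137 [426.2 288.3]
111 [298.2 293.5]
607 [383.1 325.6]
```

View pics/p1.png

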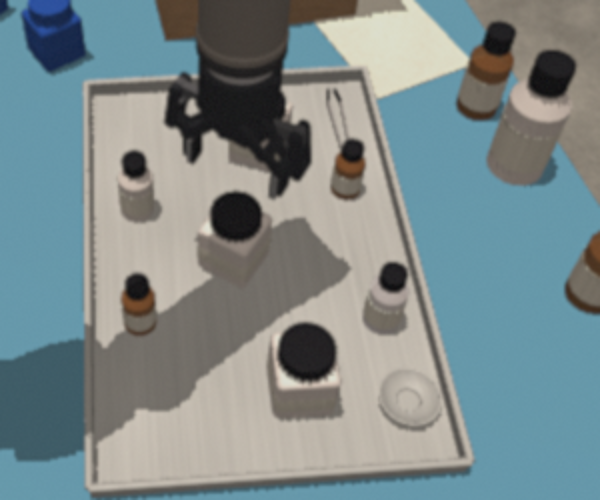

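C stands upright in its place (cap at side pixel (383,326), was (384,326)), and the gripper is above B, cap at (348,258). Next is grasping B.

Call:
jog_arm([
  [0,-0.003,-0.015,0,0,0,1],
  [0,0,-0.025,0,0,0,1],
  [0,0,-0.025,0,0,0,1],
  [0,0,-0.02,0,0,0,1],
  [0,0,-0.012,0,0,0,1],
  [0,0,-0.005,0,0,0,1],
  [0,0,0,0,0,0,1],
])

```text
t: 13.0
eef_pos: [0.5067, 0.0398, 0.0557]
tool_rot: [0.0, 0.919, 0.395, -0.0]
contact_force: [-0.7, 0.2, -0.1]
gripper_width: 1.004
grasp_force: 0.0
```

Call:
jog_arm([
  [0,0,0,0,0,0,0.7],
  [0,0,0,0,0,0,0.6],
  [0,0,0,0,0,0,0],
  [0,0,0,0,0,0,0],
  [0,0,0,0,0,0,0],
  [0,0,0,0,0,0,0],
])

```text
t: 13.6
eef_pos: [0.5074, 0.0404, 0.057]
tool_rot: [0.0, 0.919, 0.395, 0.001]
contact_force: [-0.9, -0.8, 5.8]
gripper_width: 0.721
grasp_force: 54.1
```

```bash
python3 -c "
from h import *
need(.506,.0435,46.5,.056)"
```

```text
t 13.6 pos [0.5074 0.0404 0.057 ] yaw 46.5 tilt z [ 0.002  0.    -1.   ] q [ 0.02  0.51 -0.27  2.08  0.24  0.58 -1.18]
need [-0.0014  0.0031 -0.001 ] rz 0.0
```

Call:
jog_arm([
  [0,0,0.01,0,0,0,0],
  [0,0,0.02,0,0,0,0],
  [0,0,0.035,0,0,0,0],
  [0,0,0.035,0,0,0,0],
  [0,0,0.03,0,0,0,0],
  [0,0,0.02,0,0,0,0],
  [-0.015,0.015,0,0,0,0,0],
  [-0.015,0.015,0,0,0,0,0],
])

```text
t: 14.4
eef_pos: [0.4764, 0.0703, 0.2071]
tool_rot: [0.0, 0.919, 0.394, 0.001]
contact_force: [-1.0, 0.0, -4.2]
gripper_width: 0.72
grasp_force: 55.3
```

Call:
jog_arm([
  [0.033,-0.031,0,0,0,0,0],
  [0.033,-0.031,0,0,0,0,0],
  [0,0,0,0,0,0,0],
  [0,0,0,0,0,0,0],
  [0,0,0,0,0,0,0],
])

```text
t: 14.9
eef_pos: [0.5416, 0.0091, 0.2058]
tool_rot: [-0.0, 0.919, 0.395, -0.0]
contact_force: [-0.4, -0.3, -2.4]
gripper_width: 0.721
grasp_force: 55.5
```

```bash
python3 -c "
from h import *
meas(14)"
```

```text
M [ 0.0098  0.0373 -0.0041 -0.1088 -0.1061 -3.2086] sd [0.029  0.0335 0.0278 0.4694 0.4209 0.4825]
pos [0.5425 0.0084 0.2057] w 0.721 t 15.55
```

Call:
jog_arm([
  [-0.033,0.031,0,0,0,0,0],
  [-0.033,0.031,0,0,0,0,0],
  [0,0,0,0,0,0,0],
  [0,0,0,0,0,0,0],
  [0,0,0,0,0,0,0],
])

```text
t: 16.1
eef_pos: [0.4773, 0.0698, 0.2059]
tool_rot: [0.0, 0.919, 0.394, 0.0]
contact_force: [0.7, -0.0, -1.8]
gripper_width: 0.719
grasp_force: 57.1
```

```bash
python3 -c "
from h import *
meas(14)"
```

```text
M [-2.9400e-02 -2.3000e-02  1.9000e-03 -1.9220e-01  5.5400e-02 -2.9627e+00] sd [0.0253 0.0346 0.0297 0.5209 0.5227 0.6013]
pos [0.4766 0.0704 0.2057] w 0.724 t 16.75
```

Call:
jog_arm([
  [0.033,-0.031,0,0,0,0,0],
  [0.033,-0.031,0,0,0,0,0],
  [0,0,0,0,0,0,0],
  [0,0,0,0,0,0,0],
  [0,0,0,0,0,0,0],
])

```text
t: 17.3
eef_pos: [0.5418, 0.0092, 0.2054]
tool_rot: [-0.0, 0.919, 0.395, -0.0]
contact_force: [0.2, -0.4, -3.3]
gripper_width: 0.717
grasp_force: 56.3
```

```bash
python3 -c "
from h import *
meas(14)
need(.5074,.0404,46.5,.057)"
```

```text
M [-2.2000e-03  8.4000e-03 -6.5000e-03  2.0100e-02 -1.3320e-01 -3.0748e+00] sd [0.0254 0.0247 0.0369 0.4169 0.4855 0.4779]
pos [0.5426 0.0083 0.2057] w 0.719 t 17.95
t 18.0 pos [0.5426 0.0083 0.2057] yaw 46.5 tilt z [ 0.  0. -1.] q [ 0.12  0.33 -0.31  1.9   0.12  0.92 -1.  ]
need [-0.0352  0.0321 -0.1487] rz -0.0
```

Call:
jog_arm([
  [-0.033,0.031,0,0,0,0,0],
  [-0.033,0.031,0,0,0,0,0],
  [0,0,0,0,0,0,0],
  [0,0,0,0,0,0,0],
  [0,0,0,0,0,0,0],
])

```text
t: 18.5
eef_pos: [0.4773, 0.0698, 0.206]
tool_rot: [0.0, 0.919, 0.394, 0.0]
contact_force: [1.1, -0.6, -4.0]
gripper_width: 0.724
grasp_force: 57.6
```

```bash
python3 -c "
from h import *
meas(20)"
```

```text
M [-0.0239 -0.0137  0.0058 -0.0583  0.1245 -3.1101] sd [0.0195 0.0281 0.0289 0.517  0.4723 0.4915]
pos [0.4766 0.0704 0.2057] w 0.721 t 19.45
```

Call:
jog_arm([
  [0.033,-0.031,0,0,0,0,0],
  [0.033,-0.031,0,0,0,0,0],
  [0,0,0,0,0,0,0],
  [0,0,0,0,0,0,0],
  [0,0,0,0,0,0,0],
])

```text
t: 20.0
eef_pos: [0.5419, 0.009, 0.2054]
tool_rot: [-0.0, 0.919, 0.395, -0.0]
contact_force: [0.0, 1.0, -3.1]
gripper_width: 0.722
grasp_force: 59.1
```

```bash
python3 -c "
from h import *
meas(20)
need(.7036,.0165,46.5,.203)"
```

```text
M [ 0.0145  0.0253  0.0042  0.0689  0.0777 -3.1724] sd [0.0284 0.0432 0.0319 0.3428 0.6596 0.3961]
pos [0.5426 0.0084 0.2057] w 0.722 t 20.95
t 21.0 pos [0.5426 0.0083 0.2057] yaw 46.5 tilt z [ 0. -0. -1.] q [ 0.12  0.33 -0.31  1.91  0.12  0.92 -1.  ]
need [ 0.161   0.0082 -0.0027] rz -0.0
```

B rattles. The moment swings 0.054 ± 0.007 N m between the two ends, repeatably, against C's 0.011. I'll hold B out over the far edge.

Call:
jog_arm([
  [0.01,0.001,0,0,0,0,0],
  [0.02,0.001,0,0,0,0,0],
  [0.025,0.001,-0.001,0,0,0,0],
  [0.025,0.001,-0.001,0,0,0,0],
  [0.025,0.001,0,0,0,0,0],
  [0.025,0.001,0,0,0,0,0],
  [0.02,0.001,0,0,0,0,0],
  [0.011,0,0,0,0,0,0],
  [0,0,0,0,0,0,0],
  [0,0,0,0,0,0,0],
])

```text
t: 22.0
eef_pos: [0.703, 0.0154, 0.2033]
tool_rot: [-0.0, 0.919, 0.395, -0.001]
contact_force: [-0.4, 0.4, -3.4]
gripper_width: 0.725
grasp_force: 59.2
```

Call:
jog_arm([
  [0,0,0,0,0,0,0],
  [0,0,0,0,0,0,0],
  [0,0,0,0,0,0,0],
  [0,0,0,0,0,0,0],
  [0,0,0,0,0,0,0],
])

```text
t: 22.5
eef_pos: [0.7035, 0.0153, 0.2038]
tool_rot: [0.0, 0.919, 0.395, 0.0]
contact_force: [0.6, 0.2, -2.8]
gripper_width: 0.72
grasp_force: 59.2
```

```bash
python3 -c "
from h import *
need(.7045,.015,46.5,.203)
s=bot.read_camera('side'); t=bot.read_camera('top')
for a,p in caps(s,(275,450,185,385)): print(a,p.round(1))
cv2.imwrite('pics/f.png',np.hstack([cv2.resize(s['img'][150:400,230:480],None,fx=1.6,fy=1.6),cv2.resize(t['img'][100:350,230:480],None,fx=1.6,fy=1.6)])[:,:,::-1])"
```

```text
t 22.5 pos [0.7035 0.0153 0.2038] yaw 46.5 tilt z [ 0. -0. -1.] q [ 0.07  0.58 -0.27  1.51  0.17  1.07 -0.99]
need [ 0.001  -0.0003 -0.0008] rz -0.0
481 [438.5 196.3]
375 [360.6 202.1]
86 [405.9 225.2]
108 [296.7 232. ]
145 [426.3 287.9]
106 [298.3 293.4]
632 [383.1 325.3]
```

View pics/f.png

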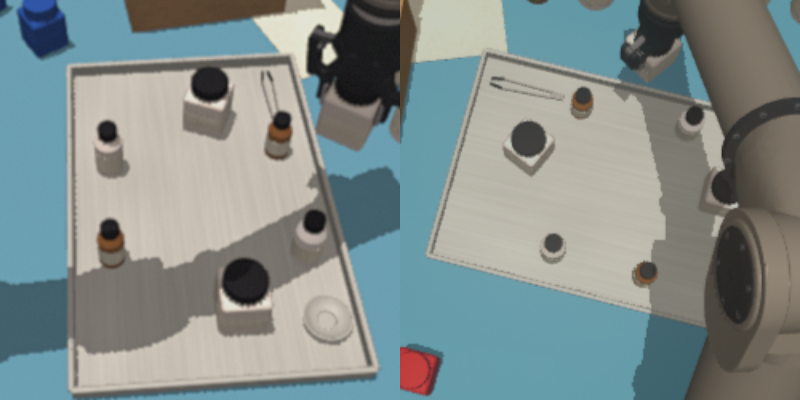

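The jar is held upright at the far edge, around side crop pixel (345,120). Every other cap sits within 1 px of where it started, so I'm handing in.

```bash
python3 -c "
from station import bot
print(bot.hand_in())"
```

```text
the job is handed in; nothing more can be done
None
```

The middle jar rattled (moment swing 0.054 N m) and was handed in held upright and still over the middle of the tray's far edge, underside about 15 cm above the bench, at 22.5 s; the right-hand jar tested quiet and is back upright in its place, and the left-hand jar was not lifted.

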